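Point out the open jar and its lid

ROBOT

A 6-joint arm with a two-finger parallel gripper is mounted at the origin on a cart in front of the work surface, level with it; the furniture and walls round the work are solid. World frame = base frame: x ahead of the robot, y to its left, z up, the work surface at z = 0. Lengths are in m, angles in rad, forces in N, time in s.
With the tool pointing down it reaches from about 0.35 to 0.85 m from the base axis. Payload 8.1 kg.
Tool frame: the origin (TCP) lies on the centre line of the jaws, within the pads' length; the fingertips stand 22 mm ahead of it and the grasp point (between the pads) lies 3 mm ahead of it; z points along the fingers, y is the direction in which the jaws open and shut (so a half turn about z gives the same grasp; the last joint's range is limited). The gripper opens to 93 mm and grips with 3 to 60 N. Pads are 15 mm wide; open, the fingers measure 128 mm over their backs; the gripper's body (75 mm by 188 mm) begins 65 mm behind the grasp point.
Start: joints at [-1.228, 0.13, 1.488, -0, 1.523, -0.085], TCP at [0.249, -0.546, 0.241] pointing down, gripper open.
Joint ranges: [-2.96, 2.96], [-0.89, 2.26], [0.02, 2.5], [-1.34, 4.48], [0, 2.73], [-2.66, 2.66]. Speed limits (rad/s): [2.39, 2.39, 2.79, 3.14, 3.14, 3.14].

INTERFACE

Orientations are given as a unit quaternion [w, x, y, z].
In Python, from workcell import r, optics gives the robot as it stands.
- The arm moves only by the tool jog_arm, never from a script. Its argument "plan" is a list of rows, each an object with "rotation": the turn, a rotation vector about the tool's x, y, z in rad, a list of three; "xyz": the shift along the tool's x, y, z in cm, a list of three; "fingers": the opening, from 0 (shut) to 1 (fully open). A call has 1 to 12 rows; each row shifts and turns the commanded pose from where the row before left it, along the tool's axes as they then stand; what a row does not reach is not made up. A row lasts 1/8 s, in which the tool goes at most 62.5 mm and 10.7 degrees, less where a joint would pass 70% of its speed; a pose out of reach is approached as far as the arm can. A call is refused whole if a number of a shift passes 6.25 or a number of a turn 0.188, either way. A call with a gripper value outside its range is refused whole. The fingers move at their own pace and stop on an object; "squeeze" is the grip in N (left out, the last holds). Time passes only in rows, so rows that do not move let the fingers close. It gives the time, the measured TCP pose, the force and the opening at its end, in the units of the state.
- r.sense(): the state, without advancing time (a new reading comes with each control period).
- optics.capture(name): name is "scene" or "top" or "wrist"; returns the picture (384x512x3 uint8, red, green, blue); there is no depth.
- optics.camera_params(name): a dict with "mtx" (3x3 intrinsics, pixels), "distortion" ([k1, k2, p1, p2, k3] as OpenCV has them; the pictures are not rectified), "rvec" (rotation vector, rad) and "tvec" (3), from world to camera coordinates, as OpenCV has them; the wrist camera has in their place "hand_eye" (4x4, takes a point from camera to tool coordinates, whose origin is the TCP and whose axes are the flange's). Camera axes: x right, y down, z forward; pixel columns grow to the right and rows downward; lengths in m; the calibration is good to about 2 mm. A picture is of the moment at which its call begins: read the wrist's pose just before it. camera_params takes no time and is no camera call.
- r.finish_job(): hands the job in, once; it reports no verdict.
The state is a dict: "clock": time; "joint_pos": joint angles; "joint_velocities": joint speeds; "effort": joint torques, N m; "ee_pos": TCP position; "tool_rot": TCP orientation; "ft_force": force on the tool from outside, world axes, zero at the start; "wrist_torque": the same for the moment, N m; "gripper_width": opening from 0.0 (shut) to 1.0 (fully open).
Only numpy, scipy, OpenCV 4.12 (cv2) and the standard library are available. Lean on these libraries where they do the work, as an engineer would, in place of code of your own. Each camera call takes 0.05 s, during which the arm holds its last target.

TASK

One of the three glass storage jars at the back was left open. Show me which one: bring the fingertips a few centimetres straight above the middle of its mouth and hold there for at least one second, then point in the same way from just above at its missing lid, the glass one with the heart-shaped loop lying on the worktop, hold there for at least one second and finish while still pointing at it. Point only, touch and move nothing, and do not come down close over the closed jars or the domed teapot lid.

Things in the scene. Friction and masses are not known exactly. Their poses are not given: they have to be found in the camera images.
- open_jar_mouth (a point): Centre of the open mouth, at rim height, of the one glass storage jar without a lid (loose, upright, round, 116 mm across, 135 mm high, mouth about 90 mm across, hollow). z is up. It stands in the back row among two similar jars that are closed; which stands where varies.
- loose_lid_top (a point): Top of the heart-shaped loop of the missing glass lid that lies on the worktop in the front row (loose; round, 107 mm across, flat flange up to 18 mm, loop on its middle 46 mm wide and 10 mm thick, 68 mm high in all). The point is on the lid's axis, 68 mm above the worktop; z is up.
- closed_jar_a: Glass jar 114 mm across, 135 mm high, closed by its lid (191 mm high with the lid). Origin: centre of its underside. Not to be pointed at.
- closed_jar_b: Glass jar 124 mm across, 125 mm high, closed by its lid (182 mm high with the lid). Origin: centre of its underside. Not to be pointed at.
- lid_a: Round clear glass lid, 107-111 mm across, with a heart-shaped glass loop standing on its middle, 68 mm high in all; it is set on closed_jar_a and closes it (loop top 182-192 mm above the worktop). Origin: centre of its underside.
- lid_b: Round clear glass lid, 107-111 mm across, with a heart-shaped glass loop standing on its middle, 68 mm high in all; it is set on closed_jar_b and closes it (loop top 182-192 mm above the worktop). Origin: centre of its underside.
- teapot_lid: Domed pale steel teapot lid with a small round knob, 105 mm across, 44 mm high, lying in the front row. Origin: centre of its underside. Not the jar's lid; not to be pointed at.
- tongs: Small light-coloured sugar tongs lying flat in the front row, 159 mm long along their y axis, 28 mm wide, 12 mm high. Origin: centre of the underside.
- mug_blue: Plain blue mug, 89 x 126 x 97 mm high, at the left end. Origin: centre of its underside.
- mug_striped: Striped mug, 82 x 115 x 100 mm high, at the right end. Origin: centre of its underside.
- wood_mill: Wooden pepper mill, 58 mm across, 170 mm high, at the back left corner. Origin: centre of its underside.
- shaker: Glass shaker with a grey cap, 44 mm across, 90 mm high, at the back right. Origin: centre of its underside.

How it is judged:
On the way, in this order (a step that is already met when the one before it is completed fails the run):
1. points at the open jar from just above its mouth for about a second (horizontal distance between the grasp point and open_jar_mouth below 0.03 m and z of the grasp point in the frame of open_jar_mouth between 0.02 and 0.1 m), for 0.9 s.
2. then points at the loose glass lid from just above its loop for about a second (horizontal distance between the grasp point and loose_lid_top below 0.03 m and z of the grasp point in the frame of loose_lid_top between 0.02 and 0.1 m), for 0.9 s.
At the end, for the whole second after the job is handed in: The grasp point is still within 30 mm sideways of the loose lid's axis and 20 to 100 mm above the top of its loop (the fingertips, some 19 mm further on, just clear above it), and the jars, lids and tongs are each within 10 mm of where they started (all of step 2 and distance of each of open_jar_mouth, loose_lid_top, closed_jar_a, closed_jar_b, teapot_lid, tongs from where it was at the start of the episode below 0.01 m); the robot touches nothing.
It fails at once if the robot touches something (contact force between any of the fingers, the arm and anything else above 1 N).
It fails at once if something is moved or lifted (10 mm) (distance of any of open_jar_mouth, loose_lid_top, closed_jar_a, closed_jar_b, teapot_lid, tongs from where it was at the start of the episode above 0.01 m).
It fails at once if points at a wrong thing: comes within 30 mm sideways and less than 80 mm above a closed jar's lid or the teapot lid ((horizontal distance between the grasp point and lid_a below 0.03 m and z of the grasp point in the frame of lid_a below 0.148 m) or (horizontal distance between the grasp point and lid_b below 0.03 m and z of the grasp point in the frame of lid_b below 0.148 m) or (horizontal distance between the grasp point and teapot_lid below 0.03 m and z of the grasp point in the frame of teapot_lid below 0.124 m)).
It also fails if it takes over 40 s, if anything falls off the work surface, if the arm or the gripper's body presses on something with over 40 N, if the wrist force passes 120 N, or if a joint passes its speed limit or range.

## Working session

There is one attempt and no reset: what is moved stays moved. The work goes in short steps, Python scripts to look and compute and a tool call to move; the robot and the scene stay as the last step left them, time stands still between calls to the robot, and variables do not carry over. Pictures are saved under pics/ and viewed, and the job is handed in when it is done.

Besides the shell and the picture viewer there is one more tool, called after "Call:" as name([rows], argument=value, ...), one row to a line, values as JSON. jog_arm: Moves the arm, as the interface text tells. Its arguments: {"type":"object","properties":{"plan":{"type":"array"},"squeeze":{"type":"number"}},"required":["plan"]}

```bash
mkdir -p pics
python3 - <<'E'
from workcell import r, optics
import cv2
print(r.sense())
for n in("scene","top"):
    im=optics.capture(n); cv2.imwrite(f"pics/{n}0.png",cv2.resize(im[:,:,::-1],(800,600),interpolation=cv2.INTER_CUBIC)); cv2.imwrite(f"pics/{n}0_raw.png",im[:,:,::-1])
    print(optics.camera_params(n))
print(r.sense()['clock'])
E
```

```text
{'clock': 0.0, 'joint_pos': array([-1.22837268e+00,  1.31214083e-01,  1.48928216e+00, -1.71085318e-05,
        1.52303838e+00, -8.53933540e-02]), 'joint_velocities': array([-0.00014405,  0.00041782,  0.00077031,  0.000511  ,  0.00018569,
        0.00046025]), 'effort': array([-1.78578630e-03, -5.59857273e+01, -4.91747797e+01,  7.69191748e-02,
        3.59246344e-02, -1.13139042e-04]), 'ee_pos': array([ 0.24876385, -0.54539431,  0.23955425]), 'tool_rot': array([-9.61884827e-04,  9.77208131e-01,  2.12281241e-01, -1.32917014e-04]), 'ft_force': array([ 1.20191888, -0.80626817,  0.86474665]), 'wrist_torque': array([0.00484767, 0.04145751, 0.02114091]), 'gripper_width': 0.998390101322964}
{'mtx': array([[370.17994931,   0.        , 255.4616182 ],
       [  0.        , 370.17994931, 188.97162789],
       [  0.        ,   0.        ,   1.        ]]), 'distortion': array([0.01122368, 0.        , 0.        , 0.        , 0.        ]), 'rvec': array([ 0.95360398, -2.129707  ,  1.3379364 ]), 'tvec': array([0.3825429 , 0.29234517, 1.01137033])}
{'mtx': array([[460.58829516,   0.        , 260.16293545],
       [  0.        , 460.58829516, 186.25395735],
       [  0.        ,   0.        ,   1.        ]]), 'distortion': array([-0.11346812,  0.        ,  0.        ,  0.        ,  0.        ]), 'rvec': array([ 1.9591894 , -2.12818936,  0.35998793]), 'tvec': array([0.0618307 , 0.55558503, 1.36158889])}
0.1
```

View pics/scene0.png

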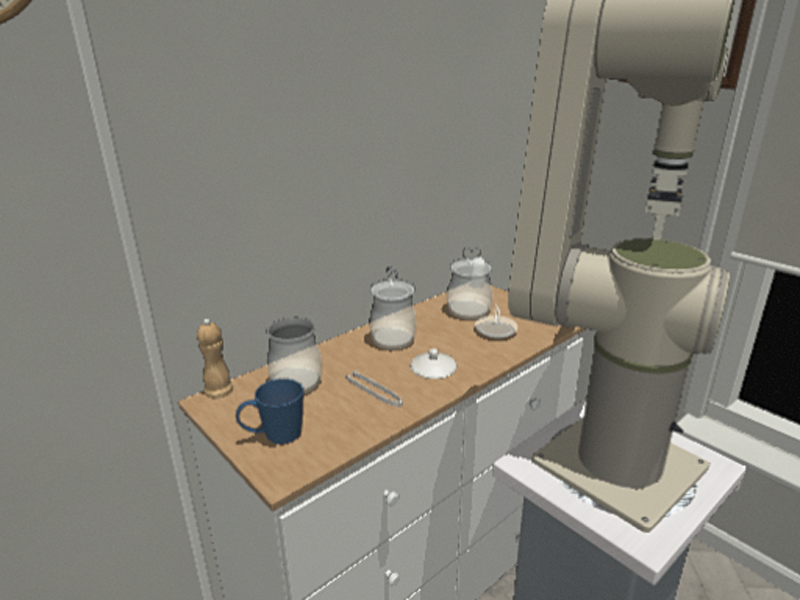

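View pics/top0.png

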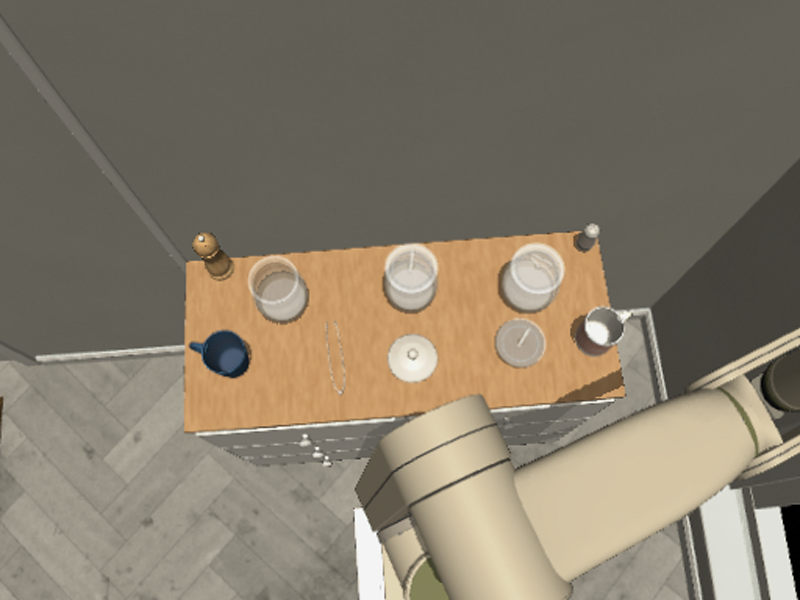

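The scene view shows heart loops on the middle and far jars, at (392,275) and (472,253). The near-left jar at (292,330) has none, so it is the open one. In the top view its rim is near (275,280) and the loose lid near (521,343). I'll zoom in to measure them.

Run:
```python
import cv2,numpy as np
t=cv2.imread("pics/top0_raw.png"); s=cv2.imread("pics/scene0_raw.png")
z=lambda im,x,y,w,h:cv2.resize(im[y:y+h,x:x+w],(400,300),interpolation=cv2.INTER_CUBIC)
# 64x48 crops -> x6.25
a=np.hstack([z(t,145,155,64,48),z(t,301,195,64,48)])
b=np.hstack([z(s,156,195,64,48),z(s,285,180,64,48)])
cv2.imwrite("pics/zoom1.png",np.vstack([a,b]))
```

```text
(no output)
```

View pics/zoom1.png

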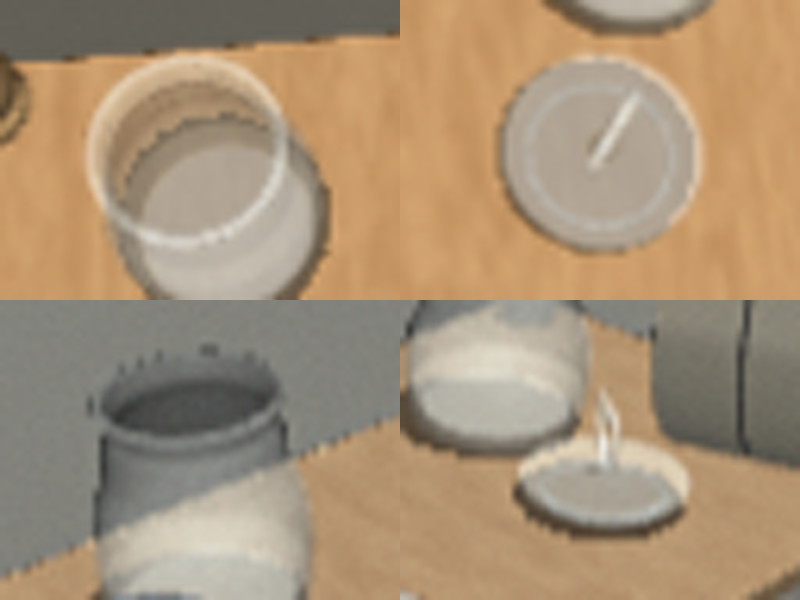

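The top-left crop shows the open rim as an ellipse centred at raw (175.1,179.2). The loose lid's flange is centred at raw (333,219.5), with its loop rising up and to the right. In the scene view the mouth centre is about (186.4,210.7) and the loop top about (381/6.25...). I'll cast rays now and cross-check across the two views.

```bash
cat > h.py <<'E'
import numpy as np,cv2
from workcell import r,optics
def ray(n,u,v):
    c=optics.camera_params(n); R=cv2.Rodrigues(c['rvec'])[0]
    p=cv2.undistortPoints(np.array([[[u,v]]],float),c['mtx'],c['distortion'])[0,0]
    return -R.T@c['tvec'], R.T@np.array([p[0],p[1],1])
def plane(n,u,v,z):
    o,d=ray(n,u,v); return o+d*(z-o[2])/d[2]
E
python3 - <<'E'
from h import *
np.set_printoptions(precision=4,suppress=True)
k=.64
for nm,n,u,v,z in [("mouth top",'top',175.1,179.2,.135),("mouth scene",'scene',186.4,210.7,.135),
 ("lid flange top",'top',333,219.5,.012),("lid scene flange",'scene',285+204/6.25,180+185/6.25,.012),("loop top",'top',301+236/6.25,195+96/6.25,.068),("loop scene",'scene',285+203/6.25,180+93/6.25,.068),
 ("midjar",'top',411*k,270*k,.13),("rightjar",'top',537*k,270*k,.13),("teapot",'top',413*k,357*k,.01),
 ("mugstr",'top',603*k,328*k,.1),("mugblue",'top',225*k,350*k,.09),("tongs",'top',335*k,358*k,.0),("mill",'top',205*k,242*k,.165),("shaker",'top',591*k,231*k,.09),
 ("edge",'top',185*k,432*k,0),("edge",'top',624*k,397*k,0),("back",'top',186*k,262*k,0),("back",'top',598*k,234*k,0)]:
    print(nm,plane(n,u,v,z))
for a in [(186-9,0)]: pass
E
```

```text
mouth top [0.5893 0.2774 0.135 ]
mouth scene [0.5843 0.2868 0.135 ]
lid flange top [ 0.4526 -0.215   0.012 ]
lid scene flange [ 0.4482 -0.2059  0.012 ]
loop top [ 0.4665 -0.2269  0.068 ]
loop scene [ 0.4609 -0.2148  0.068 ]
midjar [0.5897 0.0042 0.13  ]
rightjar [ 0.5691 -0.2467  0.13  ]
teapot [0.4419 0.0119 0.01  ]
mugstr [ 0.4464 -0.3684  0.1   ]
mugblue [0.4662 0.3855 0.09  ]
tongs [0.4556 0.1748 0.    ]
mill [0.6698 0.4078 0.165 ]
shaker [ 0.6616 -0.3829  0.09  ]
edge [0.3236 0.4915 0.    ]
edge [ 0.3213 -0.4188  0.    ]
back [0.6997 0.4946 0.    ]
back [ 0.6909 -0.4261  0.    ]
```

Mouth ≈ (0.589, 0.278) and lid ≈ (0.453, -0.213), with the views agreeing to about 1 cm. I'll raise first, then cross at TCP z ≈ 0.33, which is above the no-go zones.

Call:
jog_arm([
  {"xyz": [0,0,-3],"rotation": [0,0,0],"fingers": 0},
  {"xyz": [0,0,-3],"rotation": [0,0,0],"fingers": 0},
  {"xyz": [0,0,-3],"rotation": [0,0,0],"fingers": 0},
  {"xyz": [3,-2.8,0],"rotation": [0,0,0],"fingers": 0},
  {"xyz": [3,-2.8,0],"rotation": [0,0,0],"fingers": 0},
  {"xyz": [3,-2.8,0],"rotation": [0,0,0],"fingers": 0},
  {"xyz": [3,-2.8,0],"rotation": [0,0,0],"fingers": 0},
  {"xyz": [3,-2.8,0],"rotation": [0,0,0],"fingers": 0},
  {"xyz": [3,-2.8,0],"rotation": [0,0,0],"fingers": 0},
  {"xyz": [3,-2.8,0],"rotation": [0,0,0],"fingers": 0},
  {"xyz": [3,-2.8,0],"rotation": [0,0,0],"fingers": 0},
])

```text
clock: 1.48
ee_pos: [0.3746, -0.2412, 0.3303]
tool_rot: [-0.0, 0.977, 0.212, -0.0]
ft_force: [-0.1, -0.5, -0.3]
gripper_width: 0.006
```

```bash
cat >> h.py <<'E'
from scipy.spatial.transform import Rotation as Ro
def rot(s): q=s['tool_rot']; return Ro.from_quat([q[1],q[2],q[3],q[0]]).as_matrix()
def todo(p):
    s=r.sense(); return (rot(s).T@(np.array(p)-s['ee_pos'])*100).round(2)
E
python3 -c "
from h import *
s=r.sense();print(s['clock'],s['ee_pos'],s['joint_pos'],s['gripper_width'],s['ft_force']);print(todo([.589,.278,.33]))"
```

```text
1.475 [ 0.37455155 -0.24117414  0.33025943] [-6.87320909e-01 -3.13598623e-01  1.74387090e+00  7.39064894e-05
  1.71184065e+00  4.55851816e-01] 0.0059457271450983765 [-0.08870263 -0.49007152 -0.28914867]
[ 4.104e+01 -3.835e+01  4.000e-02]
```

Call:
jog_arm([
  {"xyz": [3.4,-3.2,0],"rotation": [0,0,0],"fingers": 0},
  {"xyz": [3.4,-3.2,0],"rotation": [0,0,0],"fingers": 0},
  {"xyz": [3.4,-3.2,0],"rotation": [0,0,0],"fingers": 0},
  {"xyz": [3.4,-3.2,0],"rotation": [0,0,0],"fingers": 0},
  {"xyz": [3.4,-3.2,0],"rotation": [0,0,0],"fingers": 0},
  {"xyz": [3.4,-3.2,0],"rotation": [0,0,0],"fingers": 0},
  {"xyz": [3.4,-3.2,0],"rotation": [0,0,0],"fingers": 0},
  {"xyz": [3.4,-3.2,0],"rotation": [0,0,0],"fingers": 0},
  {"xyz": [3.4,-3.2,0],"rotation": [0,0,0],"fingers": 0},
  {"xyz": [3.4,-3.2,0],"rotation": [0,0,0],"fingers": 0},
  {"xyz": [3.4,-3.2,0],"rotation": [0,0,0],"fingers": 0},
  {"xyz": [3.4,-3.2,0],"rotation": [0,0,0],"fingers": 0},
])

```text
clock: 2.98
ee_pos: [0.5865, 0.2776, 0.33]
tool_rot: [0.0, 0.977, 0.212, -0.0]
ft_force: [0.1, -0.1, 0.3]
gripper_width: 0.01
```

```bash
python3 -c "
from h import *
s=r.sense();print(s['clock'],s['ee_pos'],s['joint_pos'],s['ft_force']);print(todo([.589,.278,.198]))
im=optics.capture('wrist');cv2.imwrite('pics/w1.png',im[:,:,::-1])
c=optics.camera_params('wrist');print(c)
H=c['hand_eye'];R=rot(s)
# expected pixel of mouth
p=np.linalg.inv(H)@np.append(R.T@(np.array([.589,.278,.135])-s['ee_pos']),1)
print(cv2.projectPoints(p[:3].reshape(1,1,3),np.zeros(3),np.zeros(3),c['mtx'],c['distortion'])[0])
"
```

```text
2.975 [0.58653873 0.27755322 0.32998767] [ 3.63059459e-01  2.47568025e-01  1.19531441e+00 -1.13888337e-04
  1.69958095e+00  1.50597721e+00] [ 0.06613421 -0.06566982  0.34777591]
[ 0.25  0.06 13.2 ]
{'mtx': array([[275.0795819 ,   0.        , 259.49089282],
       [  0.        , 275.0795819 , 188.19326716],
       [  0.        ,   0.        ,   1.        ]]), 'distortion': array([-0.00755791,  0.        ,  0.        ,  0.        ,  0.        ]), 'hand_eye': array([[ 1.99429109e-04, -9.54442988e-01, -2.98393270e-01,
         8.27456721e-02],
       [ 9.99999747e-01, -1.34548800e-05,  7.11379897e-04,
         5.53325667e-04],
       [-6.82986400e-04, -2.98393337e-01,  9.54442743e-01,
        -1.45559769e-01],
       [ 0.00000000e+00,  0.00000000e+00,  0.00000000e+00,
         1.00000000e+00]])}
[[[259.33470756 168.3933615 ]]]
```

View pics/w1.png

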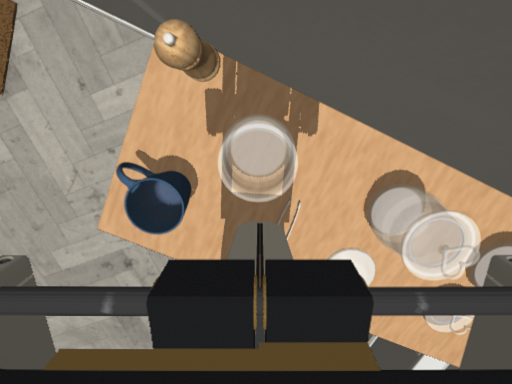

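The wrist view shows the open jar (empty, no lid) with its rim centred near (258.5,159), against a predicted (259,168). The middle jar at right shows its loop. I'll convert that offset.

```bash
python3 -c "
from h import *
s=r.sense();c=optics.camera_params('wrist');H=c['hand_eye'];R=rot(s)
for uv in [(258.5,159),(219,159),(298,159),(258.5,116),(258.5,202)]:
    p=cv2.undistortPoints(np.array([[uv]],float),c['mtx'],c['distortion'])[0,0]
    d=R@H[:3,:3]@np.array([p[0],p[1],1]);o=s['ee_pos']+R@H[:3,3]
    print(o+d*(.135-o[2])/d[2])
"
```

```text
[0.59984243 0.28925155 0.135     ]
[0.57923372 0.3340623  0.135     ]
[0.62045006 0.24447076 0.135     ]
[0.64712098 0.31091962 0.135     ]
[0.5478776  0.26543626 0.135     ]
```

Three estimates lie within about 1 cm, so I'll use (0.592, 0.283). Going down to grasp point ≈ 60 mm above the mouth and holding.

Call:
jog_arm([
  {"xyz": [0.7,-0.3,3.3],"rotation": [0,0,0],"fingers": 0},
  {"xyz": [0,0,3.3],"rotation": [0,0,0],"fingers": 0},
  {"xyz": [0,0,3.3],"rotation": [0,0,0],"fingers": 0},
  {"xyz": [0,0,3.3],"rotation": [0,0,0],"fingers": 0},
  {"xyz": [0,0,0],"rotation": [0,0,0],"fingers": 0},
  {"xyz": [0,0,0],"rotation": [0,0,0],"fingers": 0},
  {"xyz": [0,0,0],"rotation": [0,0,0],"fingers": 0},
  {"xyz": [0,0,0],"rotation": [0,0,0],"fingers": 0},
  {"xyz": [0,0,0],"rotation": [0,0,0],"fingers": 0},
  {"xyz": [0,0,0],"rotation": [0,0,0],"fingers": 0},
  {"xyz": [0,0,0],"rotation": [0,0,0],"fingers": 0},
  {"xyz": [0,0,0],"rotation": [0,0,0],"fingers": 0},
])

```text
clock: 4.53
ee_pos: [0.5914, 0.2818, 0.1986]
tool_rot: [-0.0, 0.977, 0.212, -0.0]
ft_force: [-0.8, 0.7, -0.5]
gripper_width: 0.006
```

```bash
python3 -c "
from h import *
s=r.sense();print(s['clock'],s['ee_pos'],s['ft_force'])
a=optics.capture('top');b=optics.capture('scene')
cv2.imwrite('pics/p1.png',cv2.resize(np.hstack([a[120:260,90:260],b[150:290,120:290]])[:,:,::-1],(800,330)))
c=optics.camera_params('top');G=s['ee_pos']-[0,0,.022]
for n in('top','scene'):
  c=optics.camera_params(n);print(n,cv2.projectPoints(G.reshape(1,3),c['rvec'],c['tvec'],c['mtx'],c['distortion'])[0])
"
```

```text
4.525 [0.59138208 0.28175298 0.19856959] [-0.77500608  0.67455547 -0.52970687]
top [[[171.24766903 173.93981137]]]
scene [[[185.36662265 197.84104906]]]
```

View pics/p1.png

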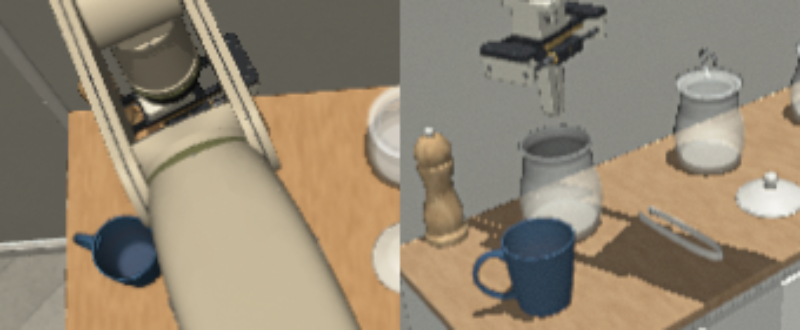

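The scene view shows the fingertips directly above the open mouth: tips at picture x ≈ 551 and mouth at 557, with a clear gap. The top view is blocked by the arm. I'll hold a little longer, then rise and cross to the lid.

Call:
jog_arm([
  {"xyz": [0,0,0],"rotation": [0,0,0],"fingers": 0},
  {"xyz": [0,0,0],"rotation": [0,0,0],"fingers": 0},
  {"xyz": [0,0,0],"rotation": [0,0,0],"fingers": 0},
  {"xyz": [0,0,0],"rotation": [0,0,0],"fingers": 0},
  {"xyz": [0,0,-3.3],"rotation": [0,0,0],"fingers": 0},
  {"xyz": [0,0,-3.3],"rotation": [0,0,0],"fingers": 0},
  {"xyz": [0,0,-3.3],"rotation": [0,0,0],"fingers": 0},
  {"xyz": [0,0,-3.3],"rotation": [0,0,0],"fingers": 0},
  {"xyz": [-3.3,3.9,0],"rotation": [0,0,0],"fingers": 0},
  {"xyz": [-3.3,3.9,0],"rotation": [0,0,0],"fingers": 0},
  {"xyz": [-3.3,3.9,0],"rotation": [0,0,0],"fingers": 0},
  {"xyz": [-3.3,3.9,0],"rotation": [0,0,0],"fingers": 0},
])

```text
clock: 6.12
ee_pos: [0.5354, 0.0836, 0.3308]
tool_rot: [0.0, 0.977, 0.212, 0.0]
ft_force: [1.4, -0.5, 0.1]
gripper_width: 0.005
```

Call:
jog_arm([
  {"xyz": [-3.3,3.9,0],"rotation": [0,0,0],"fingers": 0},
  {"xyz": [-3.3,3.9,0],"rotation": [0,0,0],"fingers": 0},
  {"xyz": [-3.3,3.9,0],"rotation": [0,0,0],"fingers": 0},
  {"xyz": [-3.3,3.9,0],"rotation": [0,0,0],"fingers": 0},
  {"xyz": [-3.3,3.9,0],"rotation": [0,0,0],"fingers": 0},
  {"xyz": [-3.3,3.9,0],"rotation": [0,0,0],"fingers": 0},
  {"xyz": [0,0,0],"rotation": [0,0,0],"fingers": 0},
])

```text
clock: 7.0
ee_pos: [0.4518, -0.2129, 0.3306]
tool_rot: [0.0, 0.978, 0.21, -0.0]
ft_force: [0.4, 0.5, 0.6]
gripper_width: 0.006
```

```bash
python3 -c "
from h import *
s=r.sense();print(s['clock'],s['ee_pos'],s['ft_force']);print(todo([.453,-.213,.146]))
im=optics.capture('wrist');cv2.imwrite('pics/w2.png',im[:,:,::-1])
c=optics.camera_params('wrist')
H=c['hand_eye'];R=rot(s)
for P in ([.453,-.213,.012],[.453,-.213,.068]):
  p=np.linalg.inv(H)@np.append(R.T@(np.array(P)-s['ee_pos']),1)
  print(cv2.projectPoints(p[:3].reshape(1,1,3),np.zeros(3),np.zeros(3),c['mtx'],c['distortion'])[0])
"
```

```text
7.0 [ 0.45176858 -0.21289898  0.33056014] [0.36060145 0.53170819 0.5587648 ]
[ 0.12  0.05 18.46]
[[[259.23093088 152.44075032]]]
[[[259.23970007 158.95215326]]]
```

View pics/w2.png

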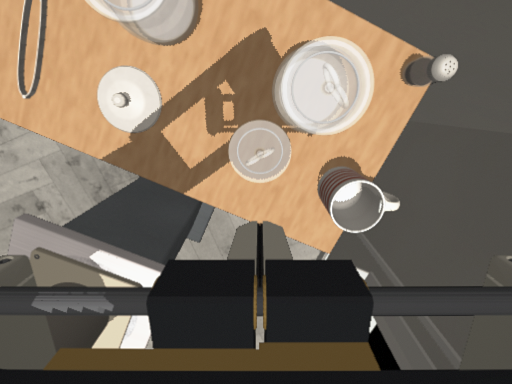

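The loose lid shows at (260,151) against a predicted (259,152), so the position is confirmed to 1–2 mm. The closed right jar is up and to the right at (325,85). Going down to about 73 mm above the loop and holding.

Call:
jog_arm([
  {"xyz": [0.1,0,3.1],"rotation": [0,0,0],"fingers": 0},
  {"xyz": [0,0,3.1],"rotation": [0,0,0],"fingers": 0},
  {"xyz": [0,0,3.1],"rotation": [0,0,0],"fingers": 0},
  {"xyz": [0,0,3.1],"rotation": [0,0,0],"fingers": 0},
  {"xyz": [0,0,3.1],"rotation": [0,0,0],"fingers": 0},
  {"xyz": [0,0,3.1],"rotation": [0,0,0],"fingers": 0},
  {"xyz": [0,0,0],"rotation": [0,0,0],"fingers": 0},
  {"xyz": [0,0,0],"rotation": [0,0,0],"fingers": 0},
  {"xyz": [0,0,0],"rotation": [0,0,0],"fingers": 0},
  {"xyz": [0,0,0],"rotation": [0,0,0],"fingers": 0},
  {"xyz": [0,0,0],"rotation": [0,0,0],"fingers": 0},
  {"xyz": [0,0,0],"rotation": [0,0,0],"fingers": 0},
])

```text
clock: 8.55
ee_pos: [0.4539, -0.2097, 0.1449]
tool_rot: [0.0, 0.977, 0.212, 0.0]
ft_force: [0.9, 0.4, 0.3]
gripper_width: 0.006
```

Call:
jog_arm([
  {"xyz": [0,0,0],"rotation": [0,0,0],"fingers": 0},
  {"xyz": [0,0,0],"rotation": [0,0,0],"fingers": 0},
  {"xyz": [0,0,0],"rotation": [0,0,0],"fingers": 0},
  {"xyz": [0,0,0],"rotation": [0,0,0],"fingers": 0},
  {"xyz": [0,0,0],"rotation": [0,0,0],"fingers": 0},
  {"xyz": [0,0,0],"rotation": [0,0,0],"fingers": 0},
])

```text
clock: 9.3
ee_pos: [0.4539, -0.2096, 0.1446]
tool_rot: [-0.0, 0.977, 0.212, -0.0]
ft_force: [0.5, -0.1, -0.6]
gripper_width: 0.006
```

```bash
python3 -c "
from h import *
s=r.sense();print(s['clock'],s['ee_pos'],s['ft_force'])
a=optics.capture('wrist');b=optics.capture('scene')
cv2.imwrite('pics/p2.png',cv2.resize(np.hstack([a,b])[:,:,::-1],(800,300)))
"
```

```text
9.3 [ 0.45385392 -0.20960276  0.14460695] [ 0.53230479 -0.07821057 -0.60468598]
```

View pics/p2.png

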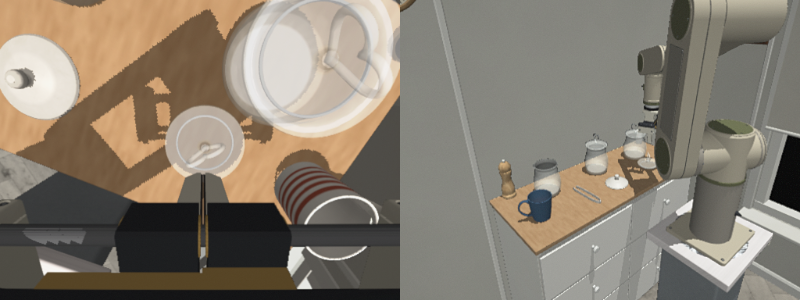

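The wrist view shows the shut fingertips over the loose lid, with its loop at (205,155) straight ahead and nothing touched. In the scene view everything stands where it was. Handing in.

```bash
python3 -c "
from workcell import r
print(r.finish_job());s=r.sense();print(s['clock'],s['ee_pos'],s['ft_force'])"
```

```text
the job is handed in; nothing more can be done
None
the job is handed in; nothing more can be done
```

I pointed at the open jar, the left one in the back row as seen by the robot, and then at its missing lid. I handed the job in while still pointing at the lid; the hand-in gave no verdict.

- **Open jar:** The fingers were shut and the grasp point was about 60 mm above the mouth for about 1.5 s. My three estimates of the mouth position differed by up to about 15 mm. I aimed between them, so the sideways error should be under 15 mm, against the 30 mm limit.
- **Loose lid:** The grasp point was about 73 mm above the loop for about 1.5 s. It was within about 5 mm of the lid's axis, going by the top and wrist cameras. The rougher reading from the scene camera put the lid about 1 cm away from where they did.
- **Nothing touched or moved:** The force readings I saw stayed around 1.5 N, no more than at rest before the first move. The last wrist and scene pictures showed nothing out of place by eye. I crossed between the two at a TCP height of about 0.33 m, well above the closed jars and the teapot lid.

The clock was at 9.3 s just before the last two pictures, well inside the 40 s limit.

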